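# Ready a radio unit for its warm-up test

## Robot

A 6-joint arm with a two-finger parallel gripper is mounted at the origin on the work surface. World frame = base frame: x ahead of the robot, y to its left, z up, the work surface at z = 0. Lengths are in mm, angles in degrees, forces in N, time in s.
With the tool pointing down it reaches from about 300 to 850 mm from the base axis. Payload 4.2 kg.
Tool frame: the origin (TCP) lies on the centre line of the jaws, within the pads' length; the fingertips stand 11 mm ahead of it and the grasp point (between the pads) lies 8 mm behind it; z points along the fingers, y is the line along which they close (so a half turn about z gives the same grasp; the last joint's range is limited). The gripper opens to 91 mm and grips with 3 to 60 N. Pads are 32 mm wide; open, the fingers measure 118 mm over their backs; the gripper's body (76 mm by 178 mm) begins 60 mm behind the grasp point.
Start: joints at [63.77, 18.312, 89.639, -0, 72.044, -1.146], TCP at [243.774, 520.784, 224.976] pointing down, gripper open.
Joint ranges: [-177.97, 177.97], [-48.28, 115.42], [12.27, 149.76], [-77.06, 257.06], [2.81, 150.46], [-146.56, 146.56]. Speed limits (degrees/s): [147.25, 147.25, 180, 180, 180, 180].

## Interface

Orientations are given as [roll, pitch, yaw] about the fixed x, y, z axes, in that order (R = Rz(yaw) Ry(pitch) Rx(roll)).
In Python, from workcell import env, grab_frame, camera_model, models gives the robot as it stands.
- The arm moves only by the shell command python3 -m crank 'ROWS' [FORCE]. ROWS is text: rows parted by semicolons, each of 7 numbers parted by spaces: the closure, from -1 (fully open) to 1 (shut), so that 0 is half open, then the shift along the tool's x, y, z in mm, then the turn, a rotation vector about the tool's x, y, z in degrees. A call has 1 to 10 rows; each row shifts and turns the commanded pose from where the row before left it, along the tool's axes as they then stand; what a row does not reach is not made up. A row lasts 1/8 s, in which the tool goes at most 62.5 mm and 10.7 degrees, less where a joint would pass 70% of its speed; a pose out of reach is approached as far as the arm can. A call is refused whole if a number of a shift passes 62.5 or a number of a turn 10.7, either way. A call with a gripper value outside its range is refused whole. The fingers move at their own pace and stop on an object; FORCE is the grip in N (left out, the last holds). Time passes only in rows, so rows that do not move let the fingers close. It gives the time, the measured TCP pose, the force, the opening and the grip force at its end, in the units of the state.
- env.state(): the state, without advancing time (a new reading comes with each control period).
- grab_frame(name): name is "scene" or "top"; returns the picture (480x640x3 uint8, blue, green, red); there is no depth.
- camera_model(name): a dict with "K" (3x3 intrinsics, pixels), "R" (3x3) and "t" (3): a world point X has camera coordinates R X + t. Camera axes: x right, y down, z forward; pixel columns grow to the right and rows downward; lengths in mm; the calibration is good to about 2 mm. A picture is of the moment at which its call begins. camera_model takes no time and is no camera call.
- env.job_done(): hands the job in; it is judged then, once.
Trained networks look in the newest picture that a camera, given by its name, has taken for a name from the list of things; names that differ only in an ending like _2 or _b are one class to them, and where a whole thing is asked for, a point or a joint stands for the part that bears it (a point fixed in the world has none). Each returns a list of dicts, best first, with "p" (0 to 1); they miss things now and then, are a little off and sometimes report something else, mostly with a low value. They report only what shows in the picture. A call takes as long as a camera call. They do not tell look-alikes from the thing itself.
- models.search_frame(name, camera): "point" ([x, y, z] in mm, in world coordinates, good to about 4 mm: the middle of the surface that is visible of it).
The state is a dict: "time_s": time; "qpos": joint angles; "qvel": joint speeds; "effort": joint torques, N m; "ee_pos": TCP position; "ee_rot": TCP orientation; "force": force on the tool from outside, world axes, zero at the start; "torque": the same for the moment, N m; "gripper_width": finger opening in mm; "gripper_force": force on a finger pad.
Only numpy, scipy, OpenCV 4.12 (cv2) and the standard library are available. Lean on these libraries where they do the work, as an engineer would, in place of code of your own. Each camera call takes 0.05 s, during which the arm holds its last target. There are 200 camera calls.

## Task

Get the radio unit ready for its warm-up test: lay every blue cover plate on the bench into a bay of the unit (either one) and press it down until it sits flat and flush, and squeeze each red sensor clip open and let it bite onto an upright heat-sink tab on the unit's front, one clip to a tab. When all of them are fitted, press the logger's recessed start button down with the tip of the stylus, then stand the stylus back in its stand, leaving every cover and clip in place. Leave the multimeter, jar and screwdriver alone.

Things in the scene. Friction and masses are not known exactly. Their poses are not given: they have to be found in the camera images.
- unit: fixed grey radio unit, a box 115 x 252 x 46 mm high (x, y, z); origin at the centre of its underside on the bench, x points from its front (tabs) to its back, y along its length. Two shallow bays lie side by side in its top; three upright heat-sink tabs stick out of its front face
- bay1 (a point): centre of the floor of the left (+y) bay (dark green board floor) in the top of the unit: an opening 85 mm (x) by 105 mm (y), 6 mm deep with upright walls, floor 40 mm above the bench; axes as the unit's. Either cover fits either bay
- bay2 (a point): centre of the floor of the right (-y) bay (dark green board floor) in the top of the unit: an opening 85 mm (x) by 105 mm (y), 6 mm deep with upright walls, floor 40 mm above the bench; axes as the unit's. Either cover fits either bay
- tab1 (a point): front edge (facing -x of the unit), 20 mm above the bench, of the left (+y) bare aluminium heat-sink tab: an upright plate 5 mm thick (y) that sticks 25 mm out of the unit's front, from the bench up to 42 mm; axes as the unit's, so x points into the tab. Tabs are 100 mm apart
- tab2 (a point): front edge (facing -x of the unit), 20 mm above the bench, of the middle bare aluminium heat-sink tab: an upright plate 5 mm thick (y) that sticks 25 mm out of the unit's front, from the bench up to 42 mm; axes as the unit's, so x points into the tab. Tabs are 100 mm apart
- tab3 (a point): front edge (facing -x of the unit), 20 mm above the bench, of the right (-y) bare aluminium heat-sink tab: an upright plate 5 mm thick (y) that sticks 25 mm out of the unit's front, from the bench up to 42 mm; axes as the unit's, so x points into the tab. Tabs are 100 mm apart
- cover1_mid (a point): loose blue cover plate with a black grip rib; may be absent. Plate 80 mm (x) by 100 mm (y) by 6 mm thick; rib 12 mm wide (x), 44 mm long (y), standing 22 mm high on its middle. This point is on the plate's centre, half-way up, 14 mm above the underside (top of rib 28 mm above it). 120 g. A half turn makes no difference
- cover2_mid (a point): loose blue cover plate with a black grip rib; may be absent. Plate 80 mm (x) by 100 mm (y) by 6 mm thick; rib 12 mm wide (x), 44 mm long (y), standing 22 mm high on its middle. This point is on the plate's centre, half-way up, 14 mm above the underside (top of rib 28 mm above it). 120 g. A half turn makes no difference
- clip1_mid (a point): loose red sprung sensor clip like a big clothes peg, lying on its side; may be absent. 108 mm long, 30 mm high, 80 g. Point: on the pivot, half-way up. x runs along the shut clip from handles to jaws, z along the upright pivot; the frame is fixed to the +y arm, so it turns by half the jaw angle. Handles reach 56 mm behind the pivot, steel jaw pads lie 36 to 52 mm ahead of it
- clip1_jaw (a joint): that clip's jaw opening angle, rad: 0 shut, about 0.1 biting a 5 mm tab, 0.44 fully squeezed. Shut, the handles are 55 mm over their outer faces 42 mm behind the pivot (62 mm at the ends). About 10 N there squeezes them to the stop: parallel, 37 mm over the faces, jaws 20 mm open. Let go, it springs shut and bites with about 7 N
- clip2_mid (a point): loose red sprung sensor clip like a big clothes peg, lying on its side; may be absent. 108 mm long, 30 mm high, 80 g. Point: on the pivot, half-way up. x runs along the shut clip from handles to jaws, z along the upright pivot; the frame is fixed to the +y arm, so it turns by half the jaw angle. Handles reach 56 mm behind the pivot, steel jaw pads lie 36 to 52 mm ahead of it
- clip2_jaw (a joint): that clip's jaw opening angle, rad: 0 shut, about 0.1 biting a 5 mm tab, 0.44 fully squeezed. Shut, the handles are 55 mm over their outer faces 42 mm behind the pivot (62 mm at the ends). About 10 N there squeezes them to the stop: parallel, 37 mm over the faces, jaws 20 mm open. Let go, it springs shut and bites with about 7 N
- clip3_mid (a point): loose red sprung sensor clip like a big clothes peg, lying on its side; may be absent. 108 mm long, 30 mm high, 80 g. Point: on the pivot, half-way up. x runs along the shut clip from handles to jaws, z along the upright pivot; the frame is fixed to the +y arm, so it turns by half the jaw angle. Handles reach 56 mm behind the pivot, steel jaw pads lie 36 to 52 mm ahead of it
- clip3_jaw (a joint): that clip's jaw opening angle, rad: 0 shut, about 0.1 biting a 5 mm tab, 0.44 fully squeezed. Shut, the handles are 55 mm over their outer faces 42 mm behind the pivot (62 mm at the ends). About 10 N there squeezes them to the stop: parallel, 37 mm over the faces, jaws 20 mm open. Let go, it springs shut and bites with about 7 N
- logger: fixed data logger, a grey box with yellow ends, 90 x 80 x 50 mm high; origin at the centre of its underside. Its red start button lies at the bottom of a 14 mm bore in the middle of its top
- button_mouth (a point): centre of the mouth of that bore, on the logger's top face, 50 mm above the bench. The button's face is 4.5 mm below it at rest
- button (a joint): how far the button is pressed, m: 0 at rest, 0.005 fully down; a light spring, about 4 N fully down, springs back
- stylus: loose stylus, upright in its stand; origin at the end of its steel tip, z up the stylus. Tip rod 7 mm thick and 34 mm long, then a brass flange 26 mm across and 4 mm thick, then a round orange handle 18 mm thick and 36 mm long; 74 mm in all, 60 g. In the stand the flange rests on the stand's top
- stylus_grip (a point): middle of the stylus handle, 56 mm above the tip
- stand: fixed black stylus stand, a block 60 x 60 x 38 mm high; origin at the centre of its underside. It has one upright hole, 15 mm across and 36 mm deep, in the middle of its top
- stand_hole0 (a point): centre of the mouth of the hole, 38 mm above the bench
- multimeter: bystander: yellow multimeter lying on the bench, 85 x 160 x 36 mm, origin at the centre of its underside
- jar: bystander: small amber jar, 52 mm across, 75 mm high, origin at the centre of its underside
- driver: bystander: screwdriver lying on the bench
Mind the look-alikes: they are no part of the job. Leave any green, orange or yellow look-alike of the part that bears cover2_mid alone.

How it is judged:
By the outcome, as a careful person would: the job done as asked, in the order asked, and still so for the second after the job is handed in, with the robot touching nothing.
Of cover1, cover2 only 1 to 2 are there at a start; the rules pass over those that are not, and their reading is None.
Of clip1, clip2, clip3 only 2 to 3 are there at a start; the rules pass over those that are not, and their reading is None.
At some moment in a run one of cover1, cover2, clip1, clip2, clip3 may be knocked a few centimetres aside while the robot is not near it.
It also fails if it takes over 210 s, if anything falls off the work surface, if the arm or the gripper's body presses on something with over 40 N, if the wrist force passes 120 N, or if a joint passes its speed limit or range.

## Working session

There is one attempt and no reset: what is moved stays moved. The work goes in short steps, Python scripts to look and compute and a shell command to move; the robot and the scene stay as the last step left them, time stands still between calls to the robot, and variables do not carry over. Pictures are saved under pics/ and viewed, at most 14 in all, crops included, and the job is handed in when it is done.

```bash
mkdir -p pics; ls
python3 - <<'E'
from workcell import env, grab_frame, camera_model, models
import cv2
for n in("top","scene"):
    cv2.imwrite(f"pics/{n}0.png",grab_frame(n))
    m=camera_model(n);print(n,m["K"].tolist(),m["R"].round(3).tolist(),m["t"].round(1).tolist())
for c in("top","scene"):
  for n in ["unit","cover1_mid","clip1_mid","logger","button_mouth","stylus","stand","stand_hole0","multimeter","jar","driver","tab1","bay1"]:
    print(c,n,[([round(v) for v in d["point"]],round(d["p"],2)) for d in models.search_frame(n,c)])
print(env.state())
E
```

```text
pics
top [[466.89656954794714, 0.0, 313.40120847204963], [0.0, 466.89656954794714, 240.3632273032282], [0.0, 0.0, 1.0]] [[-0.0, -1.0, -0.002], [-0.994, 0.0, -0.108], [0.108, 0.002, -0.994]] [49.8, 525.0, 1032.0]
scene [[490.83575909455845, 0.0, 321.445280560657], [0.0, 490.83575909455845, 241.47886554400466], [0.0, 0.0, 1.0]] [[-0.76, 0.649, -0.019], [0.467, 0.526, -0.711], [-0.452, -0.549, -0.703]] [362.0, -198.3, 1350.3]
top unit [([629, -102, 43], 0.59), ([581, -354, 26], 0.37)]
top cover1_mid [([576, -332, 29], 0.66), ([631, -97, 41], 0.26)]
top clip1_mid [([575, -334, 30], 0.62)]
top logger [([420, -373, 50], 0.81)]
top button_mouth [([425, -371, 47], 0.64), ([629, -100, 40], 0.36)]
top stylus []
top stand [([578, -354, 25], 0.69), ([517, 423, 40], 0.59)]
top stand_hole0 [([513, 426, 34], 0.78)]
top multimeter [([790, -3, 36], 0.91)]
top jar [([752, 207, 74], 0.89)]
top driver [([810, -247, 22], 0.8), ([512, 420, 39], 0.59), ([435, 159, 6], 0.36)]
top tab1 [([631, -98, 41], 0.62)]
top bay1 [([631, -99, 39], 0.57)]
scene unit [([637, -76, 42], 0.84)]
scene cover1_mid [([582, -324
[... 562 characters left out ...]
[([642, -77, 42], 0.83)]
{'time_s': 1.4, 'qpos': array([ 6.37693568e+01,  1.83142208e+01,  8.96379436e+01,  8.57420525e-04,
        7.20448867e+01, -1.14496897e+00]), 'qvel': array([ 0.04107994,  0.03198669,  0.14913066, -0.07300439, -0.11763544,
       -0.04582551]), 'effort': array([-6.69666792e-05, -4.12353373e+01, -2.32226408e+01,  7.29413680e-02,
        3.74878838e-02,  1.07135293e-05]), 'ee_pos': array([243.78105843, 520.78979098, 224.95980997]), 'ee_rot': array([ 1.79997035e+02, -7.56588152e-04,  1.54914062e+02]), 'force': array([-0.18564956, -0.66217183, -0.46332613]), 'torque': array([-0.00534876,  0.0102674 , -0.0369808 ]), 'gripper_force': 0.0, 'gripper_width': 91.42978616698753}
```

View pics/top0.png

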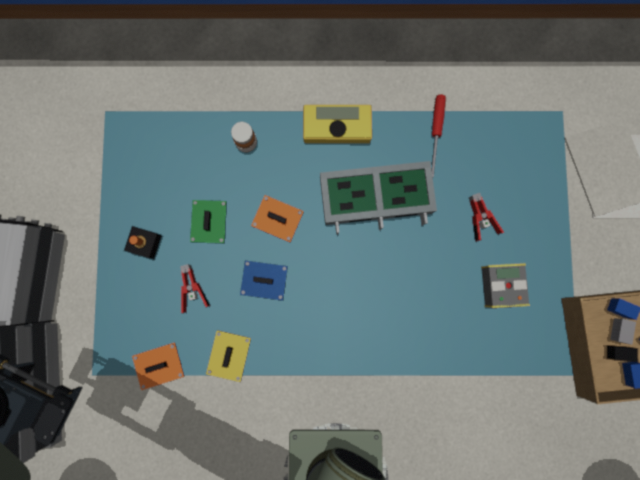

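View pics/scene0.png

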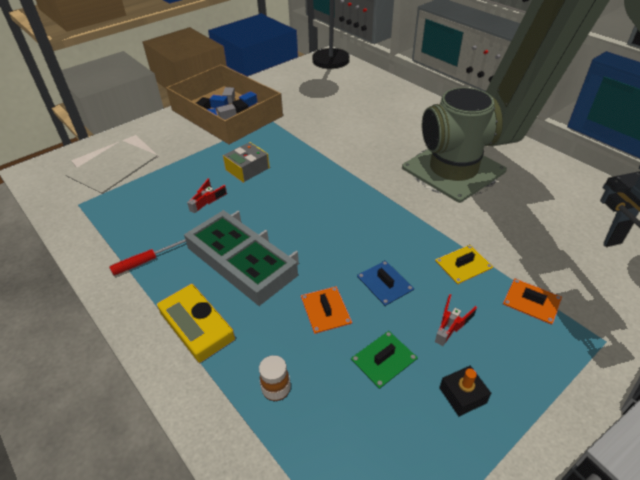

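The top view shows one blue cover at (264,281). Its look-alikes are green (208,221), orange (277,217) and (158,365), and yellow (228,356). There are two red clips, at (192,289) and (485,218). The red-handled thing at (438,115) is the screwdriver. The stylus stand is at (142,242), the logger button at (509,286) and the unit at (379,192). I take the blue plate and the two pegs, and check them in one crop.

```bash
cat > h.py <<'E'
import numpy as np, cv2
from workcell import env, grab_frame, camera_model, models
def ray(cam,uv,z):
    m=camera_model(cam);R,t,K=m["R"],m["t"],m["K"]
    R=np.array(R);C=-R.T@np.array(t)
    uv=np.atleast_2d(np.asarray(uv,float))
    d=(R.T@np.linalg.inv(K)@np.c_[uv,np.ones(len(uv))].T).T
    return C+d*((z-C[2])/d[:,2])[:,None]
def proj(cam,X):
    m=camera_model(cam);x=(np.array(m["K"])@(np.array(m["R"])@np.atleast_2d(X).T+np.array(m["t"])[:,None])).T
    return x[:,:2]/x[:,2:]
def mask(im,h0,h1,s=110,v=50):
    H=cv2.cvtColor(im,cv2.COLOR_BGR2HSV)
    if h0>h1: return ((H[...,0]>=h0)|(H[...,0]<=h1))&(H[...,1]>=s)&(H[...,2]>=v)
    return (H[...,0]>=h0)&(H[...,0]<=h1)&(H[...,1]>=s)&(H[...,2]>=v)
def blobs(m,box,amin=40):
    r=np.zeros(m.shape,np.uint8);x0,y0,x1,y1=box;r[y0:y1,x0:x1]=m[y0:y1,x0:x1]
    n,l,s,c=cv2.connectedComponentsWithStats(r)
    return [(l==i) for i in range(1,n) if s[i,4]>=amin]
def rect(cam,b,z):
    "min-area rectangle of a blob, in world mm at height z: centre, sides, angle of long side"
    v,u=np.nonzero(b)
    px=np.concatenate([np.c_[u+a,v+c] for a in(-.5,.5) for c in(-.5,.5)])
    P=ray(cam,px,z)[:,:2].astype(np.float32)
    (c,s,a)=cv2.minAreaRect(P)
    if s[0]<s[1]: s=s[::-1];a+=90
    return np.round(c,1),np.round(s,1),round((a+90)%180-90,2)
def crop(im,box,k,name):
    x0,y0,x1,y1=box;c=cv2.resize(im[y0:y1,x0:x1],None,fx=k,fy=k,interpolation=cv2.INTER_CUBIC);cv2.imwrite(name,c) if name else 0;return c
E
python3 - <<'E'
from h import *
im=grab_frame("top");H=cv2.cvtColor(im,cv2.COLOR_BGR2HSV)
for n,p in dict(blue=(250,272),red=(183,290),mat=(300,300),bay=(370,205),teal=(345,203)).items(): print(n,H[p[1],p[0]])
for b in blobs(mask(im,106,125,120),(110,115,560,370)): print("blue",b.sum(),rect("top",b,6))
for b in blobs(mask(im,50,85,80,30),(315,155,440,225),300): print("bay",b.sum(),rect("top",b,43))
for b in blobs(mask(im,172,6,120),(110,150,560,350)): 
    v,u=np.nonzero(b);print("red",b.sum(),u.mean(),v.mean(),rect("top",b,25))
a=crop(im,(165,255,215,315),6,None);b=crop(im,(460,185,510,245),6,None)
c=crop(im,(235,250,295,310),6,None)[:360,:200*1]
cv2.imwrite("pics/c1.png",np.hstack([a,b,c]))
E
```

```text
blue [108 159 125]
red [  1 179 158]
mat [ 97  85 147]
bay [ 73 131  84]
teal [68 56 50]
blue 1253 (array([435.9, 164.5]), array([100.5,  79.6]), 82.37)
bay 1353 (array([ 641.8, -155.2]), array([103.7,  83.9]), -83.89)
bay 1348 (array([629. , -36.6]), array([103.7,  83.7]), -83.97)
red 414 483.036231884058 216.32125603864733 (array([ 579.5, -340.7]), array([92.9, 62.1]), 16.83)
red 157 196.45859872611464 286.61783439490443 (array([417.1, 314.3]), array([93.4, 18.9]), 27.87)
red 163 183.95705521472394 292.16564417177915 (array([407.8, 339. ]), array([89.7, 15.8]), 1.75)
```

View pics/c1.png

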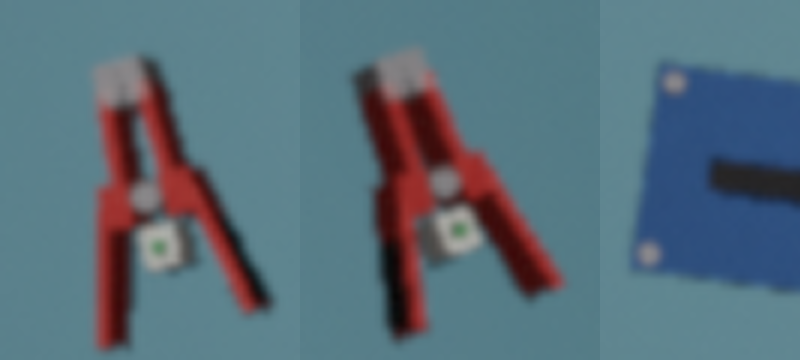

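Crop: both red pegs lie shut with steel pads up-image (+x). Their pivots are at about (189.2,287.7) and (484.2,215.3), and the blue plate with the black rib is confirmed as the only blue one. Next, a planning helper that works out distances.

```bash
cat >> h.py <<'E'
from scipy.spatial.transform import Rotation as Ro
def plan(*wps,start=None):
    "wps: (x,y,z,yaw,n rows). prints shifts/turns per row in tool axes"
    s=env.state(); p,rot=(np.array(s["ee_pos"]),Ro.from_euler("xyz",s["ee_rot"],degrees=True))
    for w in wps:
        n=w[4];out=[]
        for i in range(n):
            T=Ro.from_euler("xyz",[180,0,w[3]],degrees=True)
            k=n-i;last=i==n-1
            d=np.round(rot.inv().apply((np.array(w[:3])-p)/k),1 if last else 0)
            r=np.round((rot.inv()*T).as_rotvec(degrees=True)/k,1)
            if not last: r=np.round(r)
            p=p+rot.apply(d);rot=rot*Ro.from_rotvec(r,degrees=True)
            out.append(" ".join(f"{v+0:g}" for v in np.r_[d,r])+("" if abs(d).max()<=62.5 and abs(r).max()<=10.7 else " !!"))
        print(w,"\n  "+"\n  ".join(out))
E
python3 - <<'E'
from h import *
print("pivA",ray("top",(189.2,287.7),31)[0],"jawA",ray("top",(185,268.3),30)[0])
print("pivB",ray("top",(484.2,215.3),31)[0],"jawB",ray("top",(477.2,197),30)[0])
im=grab_frame("top")
c,sz,a=np.array([635.4,-95.9]),0,np.radians(6.15)
T=lambda x,y:c+np.array([x*np.cos(a)-y*np.sin(a),x*np.sin(a)+y*np.cos(a)])
for y in(100,0,-100):
    print("tab",T(-82.5,y),proj("top",np.r_[T(-82.5,y),42]))
    print(proj("scene",np.r_[T(-82.5,y),42]))
plan((436,164.5,140,82.4,9),(436,164.5,19,82.4,4))
E
```

```text
pivA [418.05865172 328.24147096  31.        ] jawA [461.59125417 339.23576123  30.        ]
pivB [ 582.09030224 -339.35936104   31.        ] jawB [ 624.65873108 -325.38966511   30.        ]
tab [542.66162588  -5.31388647] [[337.87226    231.91057095]]
[[296.51191458 251.62806002]]
tab [ 553.37480131 -104.73836973] [[382.06294401 227.17006939]]
[[265.9866761  230.60758635]]
tab [ 564.08797674 -204.16285299] [[426.17324221 222.43819112]]
[[238.04110717 211.36354027]]
(436, 164.5, 140, 82.4, 9) 
  -36 -27 9 0 0 8
  -40 -21 9 0 0 8
  -42 -16 10 0 0 8
  -44 -10 9 0 0 8
  -45 -4 10 0 0 8
  -45 3 9 0 0 8
  -44 9 10 0 0 8
  -42 15 9 0 0 8
  -39.9 20.5 9.9 0 0 8.5
(436, 164.5, 19, 82.4, 4) 
  0 0 30 0 0 0
  0 0 30 0 0 0
  0 0 31 0 0 0
  0 0 30 0 0 0
```

```bash
python3 -m crank '-1 -36 -27 9 0 0 8; -1 -40 -21 9 0 0 8; -1 -42 -16 10 0 0 8; -1 -44 -10 9 0 0 8; -1 -45 -4 10 0 0 8; -1 -45 3 9 0 0 8; -1 -44 9 10 0 0 8; -1 -42 15 9 0 0 8; -1 -40 20.5 10 0 0 8.5; -1 0 0 0 0 0 0' 15
python3 -c "
from h import *
plan((436,164.5,19,82.4,5))
im=grab_frame('top')
for b in blobs(mask(im,106,125,120),(110,115,560,370)): print('blue',b.sum(),rect('top',b,6))
for b in blobs(mask(im,106,125,120),(340,240,440,320)): print('blue',b.sum(),rect('top',b,6))
s=grab_frame('scene')
for b in blobs(mask(s,106,125,120),(340,240,440,320)): print('blueS',b.sum(),rect('scene',b,6))
"
```

```text
time_s: 2.75
ee_pos: [436.7, 162.3, 139.4]
ee_rot: [-180.0, 0.0, 82.2]
force: [-1.3, 0.5, 0.2]
gripper_width: 91.0
gripper_force: 0.0
(436, 164.5, 19, 82.4, 5) 
  0 0 24 0 0 0
  1 0 24 0 0 0
  0 0 24 0 0 0
  1 0 24 0 0 0
  0.2 -0.9 24.4 0 0 -0.2
blue 238 (array([437.6, 123. ]), array([74.1, 30.7]), 9.99)
blueS 1023 (array([436.9, 162.9]), array([102.1,  81.2]), 81.66)
```

```bash
python3 -m crank '-1 1 0 24 0 0 0; -1 0 0 24 0 0 0; -1 0 0 24 0 0 0; -1 0 0 24 0 0 0; -1 0 0 24 0 0 0; 0.9 0 0 0 0 0 0; 0.9 0 0 0 0 0 0; 0.9 0 0 0 0 0 0; 0.9 0 0 0 0 0 0; 0.9 0 0 0 0 0 0' 20
```

```text
time_s: 4.1
ee_pos: [436.4, 165.4, 20.3]
ee_rot: [180.0, -0.0, 82.4]
force: [-0.4, -0.1, -0.3]
gripper_width: 43.9
gripper_force: 0.0
```

```bash
python3 -m crank '0.9 0 0 1 0 0 0; 0.9 0 0 0 0 0 0; 0.9 0 0 0 0 0 0; 0.9 0 0 0 0 0 0; 0.9 0 0 0 0 0 0; 0.9 0 0 0 0 0 0' 25
python3 -c "
from h import *
plan((436.4,165.4,130,82.4,4),(629,-36.6,130,96.15,7),(629,-36.6,80,96.15,4))"
```

```text
time_s: 4.85
ee_pos: [436.0, 165.3, 18.9]
ee_rot: [-180.0, 0.0, 82.4]
force: [-0.6, 0.6, -0.0]
gripper_width: 11.5
gripper_force: 25.0
(436.4, 165.4, 130, 82.4, 4) 
  0 0 -28 0 0 0
  0 0 -28 0 0 0
  0 0 -28 0 0 0
  0.1 0.3 -27.1 0 0 0
(629, -36.6, 130, 96.15, 7) 
  -25 31 0 0 0 -2
  -26 30 0 0 0 -2
  -27 29 0 0 0 -2
  -28 28 0 0 0 -2
  -29 28 0 0 0 -2
  -30 26 0 0 0 -2
  -31.2 25.6 0 0 0 -1.7
(629, -36.6, 80, 96.15, 4) 
  0 0 12 0 0 0
  0 0 13 0 0 0
  0 0 12 0 0 0
  0 0 13 0 0 0
```

```bash
python3 -m crank '0.9 0 0 -28 0 0 0; 0.9 0 0 -28 0 0 0; 0.9 0 0 -28 0 0 0; 0.9 0 0 -27 0 0 0; 0.9 -25 31 0 0 0 -2; 0.9 -26 30 0 0 0 -2; 0.9 -27 29 0 0 0 -2; 0.9 -28 28 0 0 0 -2; 0.9 -29 28 0 0 0 -2; 0.9 -30 26 0 0 0 -2' 40
python3 -m crank '0.9 -31 26 0 0 0 -1.7; 0.9 0 0 18 0 0 0; 0.9 0 0 20 0 0 0; 0.9 0 0 18 0 0 0; 0.9 0 0 0 0 0 0; 0.9 0 0 0 0 0 0' 40
python3 -c "
from h import *
s=grab_frame('scene');t=grab_frame('top')
cv2.imwrite('pics/p1.png',np.hstack([crop(s,(170,180,320,320),3,None)[:, :420],crop(t,(300,130,420,270),3,None)]))
z=env.state()['ee_pos'][2]-19+6
for n,i in(('scene',s),('top',t)):
  for b in blobs(mask(i,106,125,120),(170,130,440,320),100): print(n,b.sum(),rect(n,b,z))
"
```

```text
time_s: 6.1
ee_pos: [601.6, -8.5, 129.6]
ee_rot: [-180.0, -0.0, 94.5]
force: [0.1, 0.5, -0.8]
gripper_width: 11.9
gripper_force: 40.0
time_s: 6.85
ee_pos: [629.6, -36.4, 74.5]
ee_rot: [179.9, 0.0, 96.1]
force: [0.3, 0.5, -1.1]
gripper_width: 12.0
gripper_force: 40.0
scene 757 (array([631.5, -36. ]), array([99.9, 82.5]), -83.52)
```

View pics/p1.png

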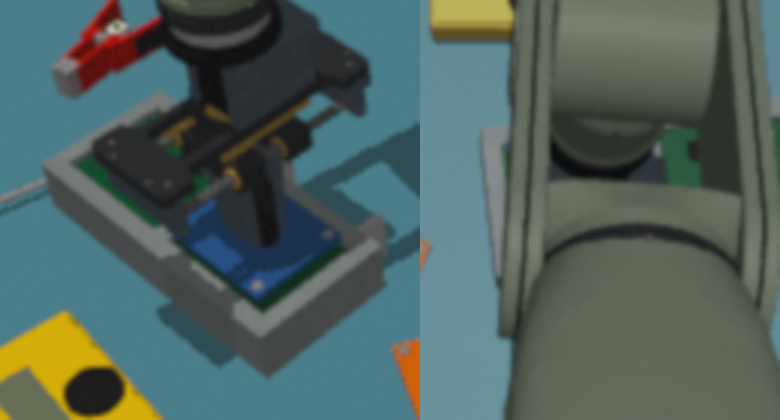

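The held cover hovers over the left bay, with its corner near crop pixel (258,285). I'll measure the bays in the earlier scene picture, so the comparison stays within one camera.

```bash
python3 -c "
from h import *
s=cv2.imread('pics/scene0.png')
for b in blobs(mask(s,50,85,80,30),(185,205,300,295),200): print(b.sum(),rect('scene',b,43))
plan((629,-36.6,57,96.1,4))
"
```

```text
921 (array([ 639.2, -158.2]), array([102.6,  84.4]), -84.0)
1089 (array([627. , -39.5]), array([103.2,  83.6]), -83.83)
(629, -36.6, 57, 96.1, 4) 
  0 0 4 0 0 0
  0 0 5 0 0 0
  0 0 4 0 0 0
  -0.1 -0.9 4.9 0.1 0 0
```

```bash
python3 -m crank '0.9 0 -1.2 3 0 0 0; 0.9 0 0 3 0 0 0; 0.9 0 0 3 0 0 0; 0.9 0 0 2 0 0 0; 0.9 0 0 2 0 0 0; 0.9 0 0 1 0 0 0; 0.9 0 0 0 0 0 0' 40
```

```text
time_s: 7.82
ee_pos: [628.0, -36.5, 59.9]
ee_rot: [-180.0, -0.0, 96.1]
force: [-0.1, -0.3, -0.7]
gripper_width: 11.8
gripper_force: 40.0
```

```bash
python3 -m crank '0.9 0 0 1 0 0 0; 0.9 0 0 1 0 0 0; 0.9 0 0 1 0 0 0; 0.9 0 0 0 0 0 0' 40
```

```text
time_s: 8.32
ee_pos: [628.1, -36.5, 58.9]
ee_rot: [179.9, 0.0, 96.1]
force: [-3.5, -0.5, 10.2]
gripper_width: 11.8
gripper_force: 40.0
```

```bash
python3 -m crank '0.9 0 0 1 0 0 0; 0.9 0 0 0 0 0 0; 0 0 0 -2 0 0 0; 0 0 0 0 0 0 0; 0 0 0 0 0 0 0; 0 0 0 -30 0 0 0; 0 0 0 -30 0 0 0; 0 0 0 -30 0 0 0;-1 0 0 0 0 0 0' 40
python3 -c "
from h import *
plan((500,150,170,150,7),(382,319,140,-165.2,8))
s=grab_frame('scene');cv2.imwrite('pics/s2.png',crop(s,(170,150,520,390),2.2,None))"
```

```text
time_s: 9.45
ee_pos: [629.5, -36.6, 150.1]
ee_rot: [179.7, 0.0, 96.1]
force: [0.3, -0.2, -0.9]
gripper_width: 52.8
gripper_force: 0.0
(500, 150, 170, 150, 7) 
  28 -16 -3 0 0 -8
  30 -11 -3 0 0 -8
  32 -7 -3 0 0 -8
  32 -3 -3 0 0 -8
  33 2 -3 0 0 -7
  32 6 -3 0 0 -7
  30.8 10.1 -2.6 0.2 0.3 -7.9
(382, 319, 140, -165.2, 8) 
  23 11 4 0 0 -6
  22 13 4 0 0 -6
  21 16 4 0 0 -6
  19 18 4 0 0 -5
  17 19 4 0 0 -5
  15 20 3 0 0 -6
  13 22 4 0 0 -5
  11.9 23.6 3.1 0 -0.1 -5.8
```

View pics/s2.png

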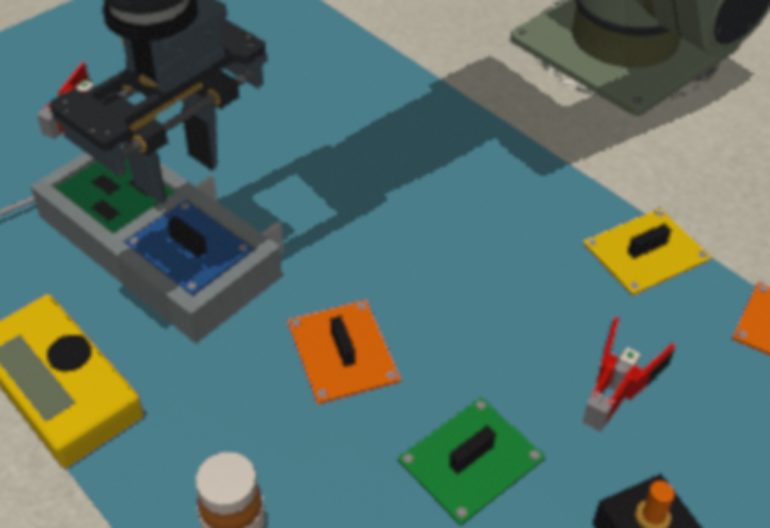

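The cover sits flat and flush in the left bay (crop ~(188,240)). Clip A is unmoved near crop (630,370). Going to it.

```bash
python3 -m crank '-1 28 -16 -3 0 0 -8; -1 30 -11 -3 0 0 -8; -1 32 -7 -3 0 0 -8; -1 32 -3 -3 0 0 -8; -1 33 2 -3 0 0 -7; -1 32 6 -3 0 0 -7; -1 31 10 -3 0 0 -8; -1 23 11 4 0 0 -6; -1 22 13 4 0 0 -6; -1 21 16 4 0 0 -6'
python3 -m crank '-1 19 18 4 0 0 -5; -1 17 19 4 0 0 -5; -1 15 20 3 0 0 -6; -1 13 22 4 0 0 -5; -1 12 23 3 0 0 -6; -1 0 0 0 0 0 0; -1 0 0 0 0 0 0'
python3 - <<'E'
from h import *
s=grab_frame("scene")
for b in blobs(mask(s,172,6,120),(420,280,500,350)): print(b.sum())
plan((377.5,317.5,15,-165.2,5))
c=crop(s,(400,260,520,370),5,"pics/c3.png")
P=np.array([418.1,328.2]);d=np.array([np.cos(np.radians(14.8)),np.sin(np.radians(14.8))])
for k in(0,44,-42): print(k,(proj("scene",np.r_[P+k*d,30])[0]-[400,260])*5)
E
```

```text
time_s: 10.75
ee_pos: [452.5, 213.8, 155.0]
ee_rot: [-179.9, -0.2, 168.3]
force: [-0.1, 0.6, 0.2]
gripper_width: 91.4
gripper_force: 0.0
time_s: 11.62
ee_pos: [380.0, 317.7, 138.1]
ee_rot: [-179.9, -0.1, -164.9]
force: [0.0, 0.2, -0.7]
gripper_width: 91.2
gripper_force: 0.0
152
236
(377.5, 317.5, 15, -165.2, 5) 
  1 0 25 0 0 0
  0 0 25 0 0 0
  1 0 24 0 0 0
  0 0 25 0 0 0
  0.6 0.7 24.4 0 -0.1 0.2
0 [263.40400036 286.03010378]
44 [215.46723611 363.96614031]
-42 [306.85424983 215.38828464]
```

View pics/c3.png

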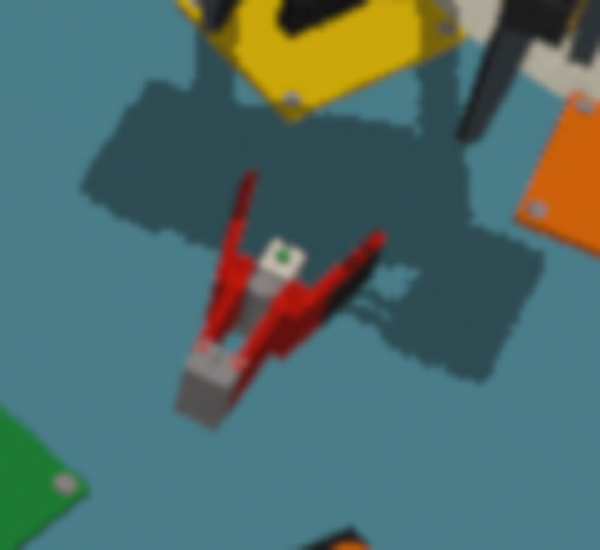

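The clip's pivot is at crop ~(265,285) and the jaws at ~(215,362), as predicted. Descend and squeeze.

```bash
python3 -m crank '-1 2 0 25 0 0 0; -1 1 1 25 0 0 0; -1 0 0 25 0 0 0; -1 0 0 25 0 0 0; -1 0 0 22 0 0 0; 0.4 0 0 0 0 0 0; 0.4 0 0 0 0 0 0; 0.4 0 0 0 0 0 0; 0.4 0 0 0 0 0 0; 0.4 0 0 0 0 0 0' 25
python3 -m crank '0.4 0 0 0 0 0 0; 0.4 0 0 0 0 0 0; 0.4 0 0 0 0 0 0'
```

```text
time_s: 12.92
ee_pos: [377.2, 318.9, 17.8]
ee_rot: [180.0, 0.1, -164.9]
force: [-1.1, 0.1, 6.0]
gripper_width: 44.4
gripper_force: 8.6
time_s: 13.3
ee_pos: [377.3, 318.8, 17.9]
ee_rot: [180.0, 0.1, -164.9]
force: [-1.2, -1.2, 6.7]
gripper_width: 37.0
gripper_force: 24.8
```

```bash
python3 -m crank '0.4 0 0 -10 0 0 0; 0.4 0 0 -20 0 0 0; 0.4 0 0 -30 0 0 0; 0.4 0 0 -20 0 0 0; 0.4 0 0 0 0 0 0;0.4 0 0 0 0 0 0' 30
python3 - <<'E'
from h import *
s=grab_frame("scene");t=grab_frame("top")
cv2.imwrite("pics/c4.png",np.hstack([crop(s,(420,230,520,350),4,None),crop(t,(140,220,240,340),4,None)]))
st=env.state();p=st["ee_pos"];a=np.radians(st["ee_rot"][2]+180);d=np.array([np.cos(a),np.sin(a)])
for n,o in(("scene",(420,230)),("top",(140,220))):
  for k in(0,42,86): print(n,k,(proj(n,np.r_[p[:2]+k*d,p[2]-3+15])[0]-o)*4)
E
```

```text
time_s: 14.05
ee_pos: [376.4, 318.1, 96.4]
ee_rot: [-180.0, -0.1, -164.9]
force: [0.5, -0.7, -0.8]
gripper_width: 36.7
gripper_force: 29.7
scene 0 [197.90650303 189.17141141]
scene 42 [162.3938412  246.54769232]
scene 86 [123.08289601 310.06069637]
top 0 [174.54387269 350.77894396]
top 42 [155.81911599 271.99041599]
top 86 [136.38436367 190.21442545]
```

View pics/c4.png

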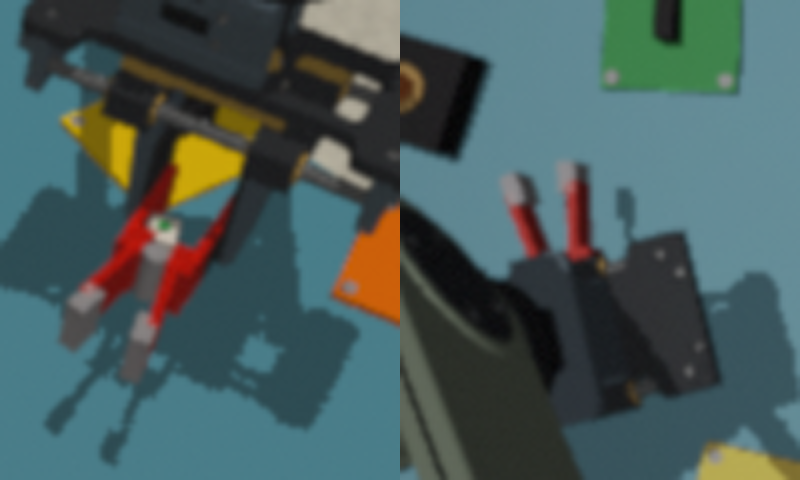

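Run:
```python
from h import *
st=env.state();p=st["ee_pos"];a=np.radians(st["ee_rot"][2]+180);d=np.array([np.cos(a),np.sin(a)]);q=np.array([-d[1],d[0]])
z=p[2]+12
for n,us in(("scene",[(420+87/4,230+296/4),(420+146/4,230+322/4)]),("top",[(140+118/4,220+186/4),(140+172/4,220+172/4)])):
  for u in us:
    w=ray(n,u,z)[0][:2]-p[:2]; print(n,w@d,w@q)
```

```text
scene 87.57359098083036 -16.740480182646767
scene 86.57130485115178 11.188520542431235
top 90.6493999992358 8.768992659161285
top 90.40589944227362 -20.165722421276158
```

Run:
```python
from h import *
plan((413,-16,100,-173.85,10),(413,-16,25,-173.85,4),(464,-11,25,-173.85,5))
```

```text
(413, -16, 100, -173.85, 10) 
  5 -33 0 0 0 1
  5 -33 0 0 0 1
  4 -33 0 0 0 1
  3 -34 -1 0 0 1
  3 -34 0 0 0 1
  2 -33 -1 0 0 1
  2 -34 0 0 0 1
  1 -34 -1 0 0 1
  1 -33 0 0 0 0
  0 -33.7 -0.6 -0.1 -0.1 1
(413, -16, 25, -173.85, 4) 
  0 0 19 0 0 0
  0 0 19 0 0 0
  0 0 18 0 0 0
  0 0 19 0 0 0
(464, -11, 25, -173.85, 5) 
  -10 0 0 0 0 0
  -10 0 0 0 0 0
  -10 0 0 0 0 0
  -11 0 0 0 0 0
  -10.2 -0.5 -0.1 0 0 0
```

```bash
python3 -m crank '0.4 5 -33 0 0 0 1; 0.4 5 -33 0 0 0 1; 0.4 4 -33 0 0 0 1; 0.4 3 -34 -1 0 0 1; 0.4 3 -34 0 0 0 1; 0.4 2 -33 -1 0 0 1; 0.4 2 -34 0 0 0 1; 0.4 1 -34 -1 0 0 1; 0.4 1 -33 0 0 0 0; 0.4 0 -34 -1 0 0 1' 30
python3 -m crank '0.4 0 0 19 0 0 0; 0.4 0 0 19 0 0 0; 0.4 0 0 19 0 0 0; 0.4 0 0 18 0 0 0; 0.4 0 0 0 0 0 0; 0.4 0 0 0 0 0 0'
python3 - <<'E'
from h import *
s=grab_frame("scene");t=grab_frame("top")
cv2.imwrite("pics/c5.png",np.hstack([crop(s,(270,190,370,290),4,None),crop(t,(300,210,400,310),4,None)]))
plan((464,-11,25,-173.85,5))
E
```

```text
time_s: 15.4
ee_pos: [413.1, -16.9, 100.2]
ee_rot: [180.0, -0.1, -173.9]
force: [1.0, 0.7, -0.1]
gripper_width: 36.7
gripper_force: 29.7
time_s: 16.15
ee_pos: [413.9, -15.8, 26.0]
ee_rot: [180.0, -0.0, -173.9]
force: [-0.5, -0.2, -0.4]
gripper_width: 36.9
gripper_force: 29.7
(464, -11, 25, -173.85, 5) 
  -10 0 0 0 0 0
  -10 0 0 0 0 0
  -10 0 1 0 0 0
  -10 0 0 0 0 0
  -10 -0.5 0.5 0 0.1 0
```

View pics/c5.png

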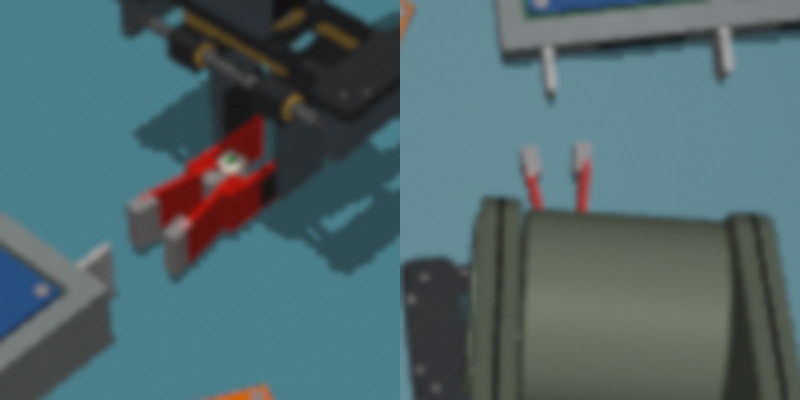

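Top crop: the open jaws (530 and 583, row 155) straddle the tab line (551,93) extended. Aligned, so advance.

```bash
python3 -m crank '0.4 -10 0 0 0 0 0; 0.4 -10 0 0 0 0 0; 0.4 -10 0 0 0 0 0; 0.4 -10 0 0 0 0 0; 0.4 -10 0 0 0 0 0; 0.4 0 0 0 0 0 0; 0.4 0 0 0 0 0 0' 30
python3 - <<'E'
from h import *
t=grab_frame("top");s=grab_frame("scene")
cv2.imwrite("pics/c6.png",np.hstack([crop(s,(250,190,350,290),4,None),crop(t,(300,180,400,280),4,None)]))
E
```

```text
time_s: 17.12
ee_pos: [462.9, -10.5, 25.8]
ee_rot: [180.0, -0.1, -173.9]
force: [0.5, 0.3, -1.4]
gripper_width: 36.8
gripper_force: 29.7
```

View pics/c6.png

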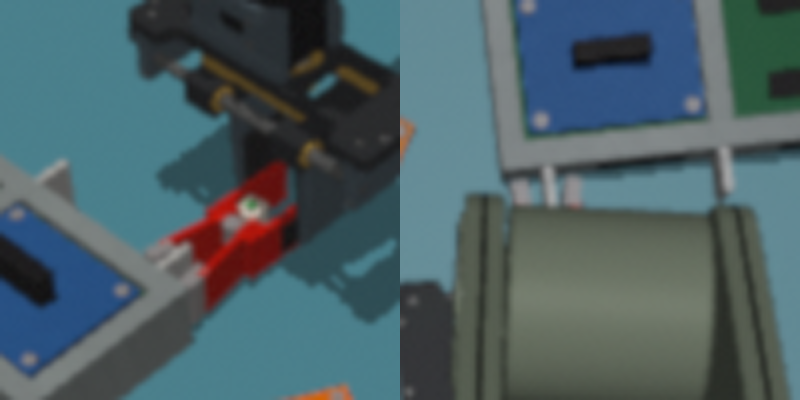

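The tab stands between the two jaw pads (top crop 520 | 548 | 572). Release, then lift straight up.

```bash
python3 -m crank '-0.05 0 0 0 0 0 0; -0.15 0 0 0 0 0 0; -0.7 0 0 0 0 0 0; -0.7 0 0 0 0 0 0; -0.7 0 0 0 0 0 0; -0.7 0 0 0 0 0 0; -0.7 0 0 0 0 0 0' 30
python3 -m crank '-0.7 0 0 -15 0 0 0; -0.7 0 0 -30 0 0 0; -0.7 0 0 -40 0 0 0; -0.7 0 0 -40 0 0 0; -1 60 0 0 0 0 0; -1 60 0 0 0 0 0;-1 0 0 0 0 0 0'
python3 - <<'E'
from h import *
t=grab_frame("top");s=grab_frame("scene")
cv2.imwrite("pics/c7.png",np.hstack([crop(s,(170,150,370,290),2.5,None),crop(t,(300,180,400,320),2.5,None)]))
print(ray("top",[(484.2,215.3)],31))
for b in blobs(mask(t,172,6,120),(440,150,560,260)): print(rect("top",b,25))
a=np.radians(17.5);x,y=582.1-42*np.cos(a),-339.4-42*np.sin(a);print(x,y)
plan((430,-190,150,106,8),(x,y,150,17.5,9),(x,y,17,17.5,5))
E
```

```text
time_s: 18.1
ee_pos: [463.4, -10.5, 25.9]
ee_rot: [180.0, -0.0, -173.9]
force: [-0.6, -0.1, -0.4]
gripper_width: 77.7
gripper_force: 0.0
time_s: 18.98
ee_pos: [339.2, -23.2, 150.3]
ee_rot: [180.0, -0.2, -173.9]
force: [0.8, 0.1, -0.7]
gripper_width: 91.4
gripper_force: 0.0
[[ 582.09030224 -339.35936104   31.        ]]
(array([ 579.2, -340.4]), array([92.5, 63.5]), 18.32)
542.0438880685745 -352.02964357917944
(430, -190, 150, 106, 8) 
  -8 -22 0 0 0 10
  -12 -20 0 0 0 10
  -15 -18 0 0 0 10
  -18 -15 0 0 0 10
  -21 -11 0 0 0 10
  -22 -7 1 0 0 10
  -23 -4 0 0 0 10
  -23.5 1.1 0.6 0.1 0.1 10.1
(np.float64(542.0438880685745), np.float64(-352.02964357917944), 150, 17.5, 9) 
  -21 7 0 0 0 10
  -19 10 0 0 0 10
  -17 14 0 0 0 10
  -14 16 0 0 0 10
  -11 19 0 0 0 10
  -8 21 0 0 0 10
  -5 21 0 0 0 10
  0 22 0 0 0 9
  2.6 22 -0.1 0 0 9.5
(np.float64(542.0438880685745), np.float64(-352.02964357917944), 17, 17.5, 5) 
  0 0 27 0 0 0
  0 0 26 0 0 0
  0 0 27 0 0 0
  0 0 26 0 0 0
  0 0.1 27 -0.1 0 0
```

View pics/c7.png

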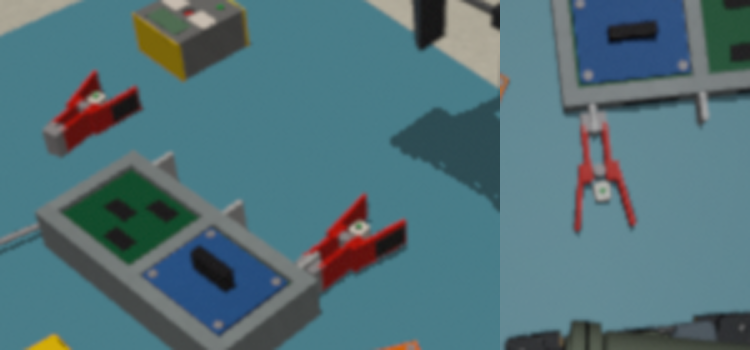

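Clip 1 bites the left tab, clamped at top-crop (593,118). Clip B hasn't moved. Going to it.

```bash
python3 -m crank '-1 -8 -22 0 0 0 10; -1 -12 -20 0 0 0 10; -1 -15 -18 0 0 0 10; -1 -18 -15 0 0 0 10; -1 -21 -11 0 0 0 10; -1 -22 -7 0 0 0 10; -1 -23 -4 0 0 0 10; -1 -23 1 0 0 0 10; -1 -21 7 0 0 0 10; -1 -19 10 0 0 0 10'
python3 -m crank '-1 -17 14 0 0 0 10; -1 -14 16 0 0 0 10; -1 -11 19 0 0 0 10; -1 -8 21 0 0 0 10; -1 -5 21 0 0 0 10; -1 0 22 0 0 0 9; -1 2.6 22 0 0 0 9.6; -1 0 0 0 0 0 0; -1 0 0 0 0 0 0'
python3 - <<'E'
from h import *
plan((542,-352,17,17.5,5))
E
```

```text
time_s: 20.32
ee_pos: [456.0, -226.8, 150.6]
ee_rot: [180.0, 0.0, 85.8]
force: [0.2, 1.1, 0.0]
gripper_width: 91.3
gripper_force: 0.0
time_s: 21.45
ee_pos: [541.9, -350.9, 150.2]
ee_rot: [-179.9, 0.0, 17.6]
force: [-0.2, 0.2, -0.0]
gripper_width: 91.3
gripper_force: 0.0
(542, -352, 17, 17.5, 5) 
  0 0 27 0 0 0
  0 0 27 0 0 0
  0 0 26 0 0 0
  0 1 27 0 0 0
  -0.1 0.2 26.2 -0.1 0 0.1
```

```bash
python3 -m crank '-1 0 0 27 0 0 0; -1 0 0 27 0 0 0; -1 0 1 26 0 0 0; -1 0 0 27 0 0 0; -1 0 0 25 0 0 0; 0.4 0 0 0 0 0 0; 0.4 0 0 0 0 0 0; 0.4 0 0 0 0 0 0; 0.4 0 0 0 0 0 0; 0.4 0 0 0 0 0 0' 25
python3 -m crank '0.4 0 0 0 0 0 0; 0.4 0 0 0 0 0 0; 0.4 0 0 0 0 0 0; 0.4 0 0 -10 0 0 0; 0.4 0 0 -20 0 0 0; 0.4 0 0 -30 0 0 0; 0.4 0 0 -20 0 0 0;0.4 0 0 0 0 0 0' 30
python3 - <<'E'
from h import *
f=np.array([564.1,-204.2]);a=np.radians(6.15);u=np.array([np.cos(a),np.sin(a)]);v=np.array([-u[1],u[0]])
A=f-130*u+3*v;B=f-79*u+3*v
print(A,B);plan((*A,100,6.15,8),(*A,26,6.15,4),(*B,26,6.15,5))
E
```

```text
time_s: 22.7
ee_pos: [542.4, -352.8, 20.3]
ee_rot: [179.9, -0.1, 17.5]
force: [-1.9, 0.4, 5.6]
gripper_width: 44.4
gripper_force: 8.6
time_s: 23.7
ee_pos: [542.9, -352.7, 100.8]
ee_rot: [179.8, -0.1, 17.5]
force: [-0.3, 0.2, -1.9]
gripper_width: 35.8
gripper_force: 30.0
[ 434.52677649 -215.14439356] [ 485.23326296 -209.68067409]
(np.float64(434.5267764947547), np.float64(-215.14439356290424), 100, 6.15, 8) 
  -8 -20 0 0 0 1
  -8 -20 0 0 0 2
  -9 -20 0 0 0 1
  -9 -20 0 0 0 2
  -10 -20 0 0 0 1
  -10 -19 0 0 0 2
  -11 -19 0 0 0 1
  -11 -19.5 0.2 0.1 -0.2 1.4
(np.float64(434.5267764947547), np.float64(-215.14439356290424), 26, 6.15, 4) 
  0 0 18 0 0 0
  0 0 19 0 0 0
  0 0 18 0 0 0
  0.1 -0.1 19 0 0 0
(np.float64(485.2332629590431), np.float64(-209.68067409289668), 26, 6.15, 5) 
  10 0 0 0 0 0
  10 0 0 0 0 0
  10 0 0 0 0 0
  10 0 0 0 0 0
  11 0 -0.1 0 0 0
```

```bash
python3 -m crank '0.4 -8 -20 0 0 0 1; 0.4 -8 -20 0 0 0 2; 0.4 -9 -20 0 0 0 1; 0.4 -9 -20 0 0 0 2; 0.4 -10 -20 0 0 0 1; 0.4 -10 -19 0 0 0 2; 0.4 -11 -19 0 0 0 1; 0.4 -11 -19.5 0 0 0 1.4; 0.4 0 0 18 0 0 0; 0.4 0 0 18 0 0 0' 30
python3 -m crank '0.4 0 0 18 0 0 0; 0.4 0 0 19 0 0 0; 0.4 0 0 0 0 0 0; 0.4 0 0 0 0 0 0'
python3 - <<'E'
from h import *
s=grab_frame("scene");t=grab_frame("top")
cv2.imwrite("pics/c8.png",np.hstack([crop(s,(200,150,300,250),4,None),crop(t,(380,200,480,300),4,None)]))
plan((485.2,-209.7,26.5,6.15,5))
E
```

```text
time_s: 24.95
ee_pos: [432.8, -214.0, 61.8]
ee_rot: [-179.9, 0.1, 6.1]
force: [-0.4, 0.6, -0.3]
gripper_width: 35.9
gripper_force: 30.0
time_s: 25.45
ee_pos: [433.6, -214.7, 26.0]
ee_rot: [-180.0, 0.0, 6.1]
force: [0.8, -0.7, 0.4]
gripper_width: 36.6
gripper_force: 30.0
(485.2, -209.7, 26.5, 6.15, 5) 
  10 0 0 0 0 0
  10 0 0 0 0 0
  10 0 0 0 0 0
  11 0 0 0 0 0
  10.5 0.3 0 0 -0.1 0
```

View pics/c8.png

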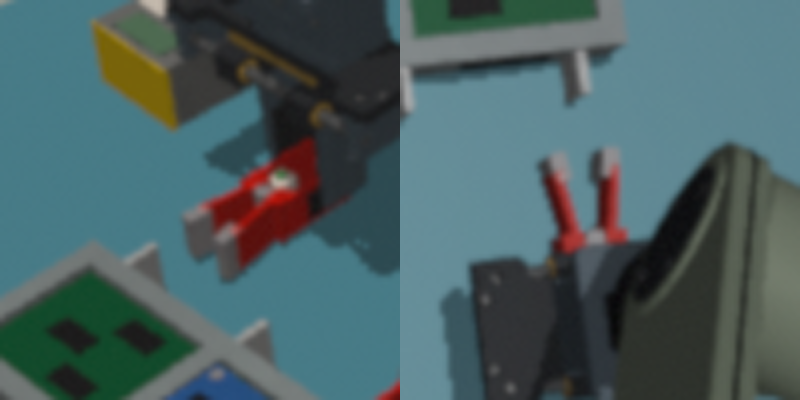

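Top crop: the jaws (≈560 and 611) versus the tab line extended (≈590) show the clip about 2 mm too far left, so nudge it right while advancing.

```bash
python3 -m crank '0.4 5 2 0 0 0 0; 0.4 10 0 0 0 0 0; 0.4 10 0 0 0 0 0; 0.4 10 0 0 0 0 0; 0.4 10 0 0 0 0 0; 0.4 6 0 0 0 0 0; 0.4 0 0 0 0 0 0; 0.4 0 0 0 0 0 0' 30
python3 -m crank '-0.05 0 0 0 0 0 0; -0.15 0 0 0 0 0 0; -0.7 0 0 0 0 0 0; -0.7 0 0 0 0 0 0; -0.7 0 0 0 0 0 0; -0.7 0 0 0 0 0 0; -0.7 0 0 0 0 0 0' 30
```

```text
time_s: 26.55
ee_pos: [484.1, -211.1, 25.8]
ee_rot: [-180.0, 0.0, 6.1]
force: [0.4, -0.2, -1.2]
gripper_width: 36.2
gripper_force: 30.0
time_s: 27.42
ee_pos: [484.5, -211.2, 25.9]
ee_rot: [-180.0, 0.0, 6.1]
force: [0.8, 0.3, -0.4]
gripper_width: 77.5
gripper_force: 0.0
```

```bash
python3 -m crank '-0.7 0 0 -15 0 0 0; -0.7 0 0 -30 0 0 0; -0.7 0 0 -40 0 0 0; -0.7 0 0 -40 0 0 0; -1 -50 0 0 0 0 0; -1 -50 0 0 0 0 0;-1 0 0 0 0 0 0'
python3 - <<'E'
from h import *
t=grab_frame("top");s=grab_frame("scene")
a=crop(s,(170,130,330,290),2.5,None);b=crop(t,(300,150,460,310),2.5,None)
cv2.imwrite("pics/c9.png",np.hstack([a,b]))
# stand & stylus, logger
H=cv2.cvtColor(t,cv2.COLOR_BGR2HSV)
for b in blobs(H[...,2]<55,(115,215,175,275),200): print("stand",b.sum(),rect("top",b,38))
for n,i,bx in(("top",t,(115,215,175,275)),("scene",s,(440,350,500,420))):
  for b in blobs(mask(i,5,20,150,90),bx,10):
    v,u=np.nonzero(b);print(n,"orange",b.sum(),u.mean(),v.mean(),u.min(),u.max(),v.min(),v.max(),ray(n,(u.mean(),v.mean()),74)[0],ray(n,(u.mean(),v.mean()),40)[0])
cv2.imwrite("pics/t9.png",np.hstack([crop(t,(115,215,175,275),6,None),crop(t,(475,255,540,315),6,None)]))
for n in("stylus","stylus_grip","stand_hole0","button_mouth"): print(n,[(c,np.round(d["point"]),round(d["p"],2)) for c in("top","scene") for d in models.search_frame(n,c)[:1]])
E
```

```text
time_s: 28.3
ee_pos: [382.1, -221.4, 151.8]
ee_rot: [-180.0, 0.0, 6.0]
force: [0.2, 0.4, 0.1]
gripper_width: 91.1
gripper_force: 0.0
stand 571 (array([519.2, 433.9]), array([72.3, 58.6]), 73.65)
top orange 80 133.825 239.775 129 142 235 245 [521.48576156 440.28881137  74.        ] [525.23363483 453.52537586  40.        ]
scene orange 286 467.8951048951049 380.2587412587413 459 476 368 391 [532.52723793 442.47606604  74.        ] [512.0883237  434.73995822  40.        ]
stylus [('scene', array([526., 438.,  56.]), 0.49)]
stylus_grip [('scene', array([526., 439.,  61.]), 0.59)]
stand_hole0 [('top', array([514., 425.,  33.]), 0.65), ('scene', array([536., 445.,  37.]), 0.58)]
button_mouth [('top', array([ 461., -396.,   50.]), 0.7), ('scene', array([ 435., -359.,   44.]), 0.87)]
```

View pics/c9.png

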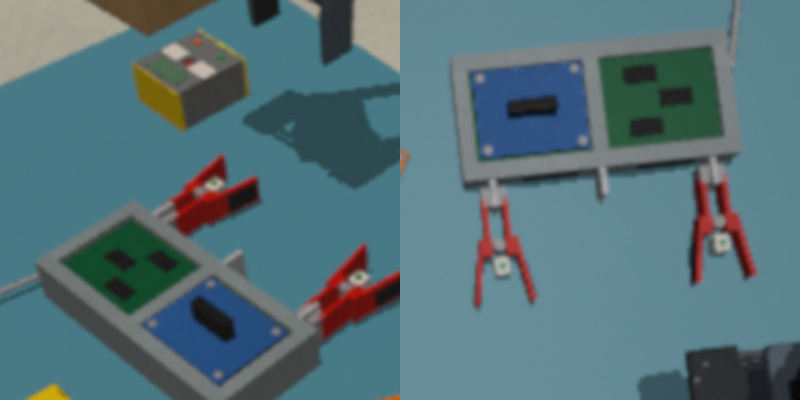

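View pics/t9.png

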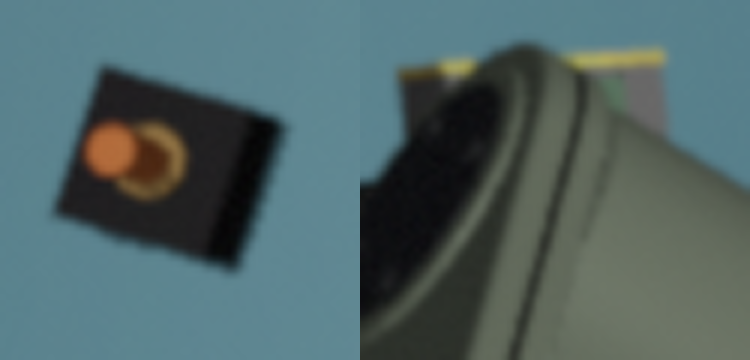

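Both clips bite (top crop (493,195) and (712,170)) and the cover is flush. The stylus's orange cap is at crop (110,150) and the flange ring at (148,160). The logger is hidden by the arm here, so I use the first pictures for the button.

Run:
```python
from h import *
t0=cv2.imread("pics/top0.png");s0=cv2.imread("pics/scene0.png");t=grab_frame("top");s=grab_frame("scene")
for z,u in((78,(133.3,240.0)),(42,(139.7,241.7)),(38,(140.3,241.7))): print(z,ray("top",u,z)[0])
# cap circle & flange via least squares on orange masks
m=mask(t,5,20,150,110);b=blobs(m,(115,215,175,275),10)
for x in b: v,u=np.nonzero(x);print(x.sum(),u.mean(),v.mean(),u.min(),u.max(),v.min(),v.max())
for n,i,bx in(("top",t0,(495,275,522,298)),("scene",s0,(225,140,272,182)),("scene",s,(225,140,272,182))):
  for b in blobs(mask(i,170,8,110,60),bx,3):
    v,u=np.nonzero(b);print(n,b.sum(),u.mean().round(1),v.mean().round(1),ray(n,(u.mean(),v.mean()),46)[0].round(1))
# logger outline in top0: not-mat pixels
H=cv2.cvtColor(t0,cv2.COLOR_BGR2HSV).astype(int)
nm=~((abs(H[...,0]-97)<8)&(H[...,1]>60))
for b in blobs(nm,(478,258,538,312),300): print("logger",b.sum(),rect("top",b,50))
```

```text
78 [520.5546524  439.84968382  78.        ]
42 [520.66451514 439.37457941  42.        ]
38 [521.08836549 439.52808756  38.        ]
58 133.13793103448276 239.5 129 137 236 243
top 22 508.1 285.1 [ 423.6 -380.4   46. ]
scene 5 245.2 154.6 [ 420.3 -384.5   46. ]
scene 5 245.2 154.6 [ 420.3 -384.5   46. ]
logger 1950 (array([ 423.5, -372.2]), array([103.4,  99.9]), -87.11)
```

Run:
```python
from h import *
plan((420,50,150,48,7),(520.7,439.6,140,90,9),(520.7,439.6,56,90,4))
```

```text
(420, 50, 150, 48, 7) 
  9 -38 0 0 0 -6
  13 -37 0 0 0 -6
  17 -35 0 0 0 -6
  20 -33 0 0 0 -6
  24 -31 0 0 0 -6
  27 -29 0 0 0 -6
  30 -25.7 0.8 0 0 -5.9
(520.7, 439.6, 140, 90, 9) 
  40 -21 1 0 0 -5
  41 -17 1 0 0 -5
  43 -13 1 0 0 -5
  44 -10 1 0 0 -4
  44 -7 1 0 0 -5
  44 -3 1 0 0 -4
  45 1 1 0 0 -5
  44 4 2 0 0 -4
  44.2 7.8 1.1 0 0 -5
(520.7, 439.6, 56, 90, 4) 
  0 0 21 0 0 0
  0 0 21 0 0 0
  0 0 21 0 0 0
  0 0.1 21 0 0 0
```

```bash
python3 -m crank '-1 9 -38 0 0 0 -6; -1 13 -37 0 0 0 -6; -1 17 -35 0 0 0 -6; -1 20 -33 0 0 0 -6; -1 24 -31 0 0 0 -6; -1 27 -29 0 0 0 -6; -1 30 -25 0 0 0 -6; -1 40 -21 1 0 0 -5; -1 41 -17 1 0 0 -5; -1 43 -13 1 0 0 -5'
python3 -m crank '-0.2 44 -10 1 0 0 -4; -0.2 44 -7 1 0 0 -5; -0.2 44 -3 1 0 0 -4; -0.2 45 1 1 0 0 -5; -0.2 44 4 2 0 0 -4; -0.2 44 7 1 0 0 -5; -0.2 0 0 0 0 0 0; -0.2 0 0 0 0 0 0'
python3 - <<'E'
from h import *
plan((520.7,439.6,56,90,4))
t=grab_frame("top")
for b in blobs(mask(t,170,8,110,60),(495,275,522,298),3):
    v,u=np.nonzero(b);print(b.sum(),u.mean().round(1),v.mean().round(1),ray("top",(u.mean(),v.mean()),48)[0].round(1))
for b in blobs(mask(t,106,125,120),(315,150,440,230),100): print('blue',b.sum(),rect('top',b,46))
for n in("cover1_mid","clip1_mid"): print(n,[(np.round(d["point"]),round(d["p"],2)) for d in models.search_frame(n,"top")])
E
```

```text
time_s: 30.15
ee_pos: [454.4, 181.2, 147.9]
ee_rot: [180.0, -0.0, 63.3]
force: [0.4, -0.2, 0.7]
gripper_width: 91.2
gripper_force: 0.0
time_s: 31.15
ee_pos: [519.2, 438.4, 140.3]
ee_rot: [-179.9, 0.1, 90.1]
force: [0.1, -0.1, -0.5]
gripper_width: 54.5
gripper_force: 0.0
(520.7, 439.6, 56, 90, 4) 
  0 0 21 0 0 0
  0 1 21 0 0 0
  1 0 21 0 0 0
  0.3 0.6 21.3 -0.1 0.1 0.1
22 508.1 285.1 [ 423.6 -379.6   48. ]
blue 1282 (array([629.8, -37.5]), array([100.4,  81.1]), -83.74)
cover1_mid []
clip1_mid [(array([ 522., -206.,   34.]), 0.85)]
```

```bash
python3 -m crank '-0.2 1 1 11 0 0 0; -0.2 0.3 0.5 20 0 0 0; -0.2 0 0 23 0 0 0; -0.2 0 0 20 0 0 0; -0.2 0 0 10 0 0 0; 0.8 0 0 0 0 0 0; 0.8 0 0 0 0 0 0; 0.8 0 0 0 0 0 0; 0.8 0 0 0 0 0 0; 0.8 0 0 0 0 0 0' 20
```

```text
time_s: 32.55
ee_pos: [521.3, 440.5, 57.6]
ee_rot: [180.0, -0.0, 90.1]
force: [-1.1, -0.3, 3.1]
gripper_width: 17.6
gripper_force: 20.0
```

```bash
python3 -m crank '0.8 0 0 -20 0 0 0; 0.8 0 0 -30 0 0 0; 0.8 0 0 -30 0 0 0; 0.8 0 0 -20 0 0 0; 0.8 -30 -6 0 0 0 0; 0.8 -41 -9 0 0 0 0; 0.8 -41 -9 0 0 0 0; 0.8 -41 -9 0 0 0 0; 0.8 -41 -9 0 0 0 0; 0.8 -41 -9 0 0 0 0' 25
python3 -m crank '0.8 -41 -9 0 0 0 0; 0.8 -41 -9 0 0 0 0; 0.8 -41 -9 0 0 0 0; 0.8 -41 -8 0 0 0 0; 0.8 -41 -3 0 0 0 0; 0.8 -41 -2 0 0 0 0; 0.8 -41 -1 0 0 0 0; 0.8 -41 0 0 0 0 0; 0.8 -41 0 0 0 0 0; 0.8 -41 0 0 0 0 0'
python3 - <<'E'
from h import *
plan((423,-380.5,118,90,6))
E
```

```text
time_s: 33.8
ee_pos: [470.2, 203.9, 157.0]
ee_rot: [180.0, 0.0, 90.1]
force: [0.0, 0.2, -0.4]
gripper_width: 17.2
gripper_force: 25.0
time_s: 35.05
ee_pos: [430.3, -206.3, 157.0]
ee_rot: [180.0, 0.0, 90.1]
force: [0.1, -0.5, -0.3]
gripper_width: 17.5
gripper_force: 25.0
(423, -380.5, 118, 90, 6) 
  -29 -1 7 0 0 0
  -29 -1 6 0 0 0
  -29 -1 7 0 0 0
  -29 -2 6 0 0 0
  -29 -1 7 0 0 0
  -29.2 -1.6 6 0 0 0.1
```

```bash
python3 -m crank '0.8 -29 -1 7 0 0 0; 0.8 -29 -1 6 0 0 0; 0.8 -29 -1 7 0 0 0; 0.8 -29 -2 6 0 0 0; 0.8 -29 -1 7 0 0 0; 0.8 -29 -1.5 6 0 0 0; 0.8 0 0 0 0 0 0; 0.8 0 0 0 0 0 0'
python3 - <<'E'
from h import *
s=grab_frame("scene");t=grab_frame("top")
p=env.state()["ee_pos"];print(p)
for n,o in(("scene",(210,110)),("top",(475,250))):
  for X in((p[0],p[1]-1,p[2]-53.6),(p[0],p[1]-1,p[2]-19.6),(423,-380.5,50),(423,-380.5,46)): print(n,X[2].round(1) if hasattr(X[2],'round') else X[2],((proj(n,X)[0]-o)*6).round())
cv2.imwrite("pics/l1.png",np.hstack([crop(s,(210,110,275,185),6,None),crop(t,(475,250,540,325),6,None)]))
E
```

```text
time_s: 36.05
ee_pos: [423.1, -378.2, 117.8]
ee_rot: [-180.0, -0.1, 90.1]
force: [0.1, -0.2, 0.0]
gripper_width: 17.6
gripper_force: 25.0
[ 423.34195781 -377.99100559  118.1324144 ]
scene 64.5 [207. 241.]
scene 98.5 [197. 176.]
scene 50 [210. 266.]
scene 46 [211. 274.]
top 64.5 [216. 211.]
top 98.5 [257. 209.]
top 50 [203. 212.]
top 46 [199. 212.]
```

View pics/l1.png

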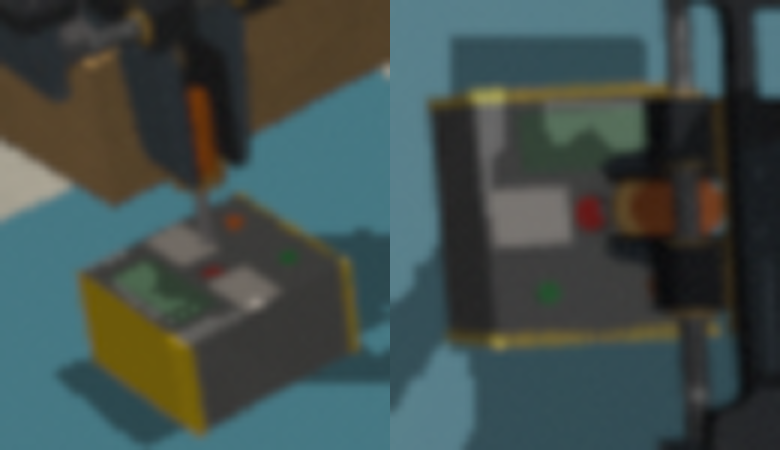

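The stylus hangs over the logger: button red at (212,271) in the scene half and (590,213) in the top half, matching the projected (210,270) and (591,212). I'll check the stylus axis numerically.

Run:
```python
from h import *
s=grab_frame("scene");p=env.state()["ee_pos"]
m=mask(s,3,20,150,70)
for b in blobs(m,(235,118,252,144),8):
    v,u=np.nonzero(b)
    for r in np.unique(v): print(r,u[v==r].min(),u[v==r].max(),end=" | ")
print()
for z in(60,98,102,115,138): print(z,proj("scene",(p[0],p[1]-1,p[2]-117.8+z))[0].round(1))
g=s[138:152,236:254].astype(int).mean(2).astype(int);print(g)
```

```text
125 241 243 | 126 241 244 | 127 241 244 | 128 242 244 | 129 242 244 | 130 242 244 | 131 242 244 | 132 242 244 | 133 242 244 | 134 242 245 | 135 243 245 | 136 243 245 | 137 243 245 | 138 243 245 | 139 243 245 | 
60 [244.7 151.5]
98 [242.9 139.4]
102 [242.7 138.1]
115 [242.  133.8]
138 [240.8 126.1]
[[ 58  52  47  44  45  44  42  48  53  57  63  77  90  90  97 104 106 107]
 [ 63  61  58  51  46  44  43  47  56  61  63  80 100 105 106 107 107 106]
 [ 76  80  79  65  53  47  47  51  61  69  74  88 102 107 107 106 106 107]
 [ 96 100  98  86  75  66  61  63  72  84  91  99 101 103 104 106 106 107]
 [105 106 105 102  99  91  79  73  80  96  99  97  88  85  90  97 103 106]
 [107 107 107 107 106 100  88  77  80  91  87  81  70  64  68  77  91 102]
 [106 107 107 106 106 102  88  77  74  74  67  64  60  59  60  64  75  87]
 [107 106 107 106 102  95  80  74  71  63  59  60  61  61  59  59  62  68]
 [107 106 105 100  90  76  67  72  70  62  58  60  63  63  60  59  59  59]
 [103 103 102  96  87  73  67  72  71  63  59  60  62  62  60  59  58  58]
 [ 97  99 103 103  99  91  80  76  71  64  60  59  60  61  59  59  59  59]
 [101 104 106 106 105 103  97  84  75  69  61  58  58  59  57  59  58  59]
 [102 105 106 106 107 106 103  92  86  78  65  59  58  58  58  59  58  59]
 [ 91 100 106 106 106 107 105 101  96  86  69  60  58  59  59  59  59  59]]
```

```bash
python3 -m crank '0.8 -1.5 0 2 0 0 0; 0.8 0 0 4 0 0 0; 0.8 0 0 4 0 0 0; 0.8 0 0 4 0 0 0; 0.8 0 0 2 0 0 0; 0.8 0 0 0 0 0 0; 0.8 0 0 0 0 0 0'
```

```text
time_s: 37.08
ee_pos: [423.4, -380.5, 102.0]
ee_rot: [180.0, 0.0, 90.1]
force: [0.2, -0.2, -0.8]
gripper_width: 17.4
gripper_force: 25.0
```

```bash
python3 -m crank '0.8 0 0 2 0 0 0; 0.8 0 0 2 0 0 0; 0.8 0 0 2 0 0 0; 0.8 0 0 1 0 0 0; 0.8 0 0 0 0 0 0'; python3 -m crank '0.8 0 0 1 0 0 0; 0.8 0 0 1 0 0 0; 0.8 0 0 0 0 0 0'
```

```text
time_s: 37.7
ee_pos: [423.4, -380.5, 95.1]
ee_rot: [180.0, 0.0, 90.1]
force: [0.0, 0.3, 2.0]
gripper_width: 17.5
gripper_force: 25.0
time_s: 38.08
ee_pos: [423.5, -380.6, 93.9]
ee_rot: [180.0, 0.0, 90.1]
force: [-1.4, 1.1, 8.2]
gripper_width: 17.5
gripper_force: 25.0
```

```bash
python3 -m crank '0.8 0 0 1 0 0 0; 0.8 0 0 0 0 0 0; 0.8 0 0 0 0 0 0'; python3 -m crank '0.8 0 0 -5 0 0 0; 0.8 0 0 -15 0 0 0; 0.8 0 0 -30 0 0 0; 0.8 0 0 -20 0 0 0; 0.8 30 0 0 0 0 0; 0.8 41 0 0 0 0 0; 0.8 41 0 0 0 0 0; 0.8 41 0 0 0 0 0; 0.8 41 0 0 0 0 0; 0.8 41 1 0 0 0 0'
```

```text
time_s: 38.45
ee_pos: [423.6, -380.8, 93.6]
ee_rot: [179.9, 0.1, 90.1]
force: [-1.0, 2.1, 11.4]
gripper_width: 17.4
gripper_force: 25.0
time_s: 39.7
ee_pos: [423.6, -144.1, 162.2]
ee_rot: [180.0, -0.0, 90.1]
force: [0.5, 0.2, -0.6]
gripper_width: 17.2
gripper_force: 25.0
```

Run:
```python
from h import *
plan((440,70,157,90.1,5),(521.3,440.5,130,90.1,10),(521.3,440.5,80,90.1,3))
```

```text
(440, 70, 157, 90.1, 5) 
  43 3 1 0 0 0
  43 3 1 0 0 0
  43 4 1 0 0 0
  43 3 1 0 0 0
  42.1 3.7 1.3 0 0 0
(521.3, 440.5, 130, 90.1, 10) 
  37 8 3 0 0 0
  37 8 3 0 0 0
  37 8 3 0 0 0
  37 8 3 0 0 0
  37 8 3 0 0 0
  37 8 2 0 0 0
  37 8 3 0 0 0
  37 9 2 0 0 0
  37 8 3 0 0 0
  37.3 9 2.1 0 0 0
(521.3, 440.5, 80, 90.1, 3) 
  0 0 17 0 0 0
  0 0 16 0 0 0
  0 -0.1 17 0 0 0
```

```bash
python3 -m crank '0.8 43 3 0 0 0 0; 0.8 43 3 1 0 0 0; 0.8 43 4 0 0 0 0; 0.8 43 3 1 0 0 0; 0.8 42 4 0 0 0 0; 0.8 37 8 3 0 0 0; 0.8 37 8 3 0 0 0; 0.8 37 8 3 0 0 0; 0.8 37 8 3 0 0 0; 0.8 37 8 3 0 0 0'
python3 -m crank '0.8 37 8 2 0 0 0; 0.8 37 8 3 0 0 0; 0.8 37 9 2 0 0 0; 0.8 37 8 3 0 0 0; 0.8 37 9 2 0 0 0; 0.8 0 0 0 0 0 0; 0.8 0 0 0 0 0 0'
python3 - <<'E'
from h import *
plan((521.3,440.5,95,90.1,3))
E
```

```text
time_s: 40.95
ee_pos: [480.1, 254.9, 145.1]
ee_rot: [-180.0, 0.0, 90.1]
force: [-0.0, 0.2, -0.3]
gripper_width: 17.4
gripper_force: 25.0
time_s: 41.82
ee_pos: [521.2, 438.1, 132.7]
ee_rot: [-179.9, 0.1, 90.1]
force: [-0.2, -0.3, -1.4]
gripper_width: 17.9
gripper_force: 25.0
(521.3, 440.5, 95, 90.1, 3) 
  1 0 13 0 0 0
  1 0 12 0 0 0
  0.5 0.1 12.7 -0.1 0.1 0
```

```bash
python3 -m crank '0.8 2 0 13 0 0 0; 0.8 0 0 12 0 0 0; 0.8 0 0 10 0 0 0; 0.8 0 0 5 0 0 0; 0.8 0 0 5 0 0 0; 0.8 0 0 5 0 0 0; 0.8 0 0 0 0 0 0; 0.8 0 0 0 0 0 0'
```

```text
time_s: 42.82
ee_pos: [521.8, 440.9, 83.2]
ee_rot: [180.0, -0.0, 90.1]
force: [-0.7, 0.6, -0.3]
gripper_width: 17.8
gripper_force: 25.0
```

In the hole and free of force. Lower to about 58 and release.

```bash
python3 -m crank '0.8 0 0 6 0 0 0; 0.8 0 0 6 0 0 0; 0.8 0 0 6 0 0 0; 0.8 0 0 4 0 0 0; 0.8 0 0 2 0 0 0; 0.8 0 0 0 0 0 0; 0.8 0 0 0 0 0 0'
```

```text
time_s: 43.7
ee_pos: [521.8, 440.9, 59.2]
ee_rot: [180.0, -0.0, 90.1]
force: [0.6, -0.0, -1.0]
gripper_width: 17.4
gripper_force: 25.0
```

```bash
python3 -m crank '0.8 0 0 1 0 0 0; 0.8 0 0 1 0 0 0; 0.8 0 0 0.5 0 0 0; 0.8 0 0 0 0 0 0'; python3 -m crank '0.5 0 0 0 0 0 0; 0.2 0 0 0 0 0 0; -0.2 0 0 0 0 0 0; -0.2 0 0 0 0 0 0; -0.2 0 0 0 0 0 0; -0.2 0 0 -15 0 0 0; -0.2 0 0 -25 0 0 0; -0.2 0 0 -40 0 0 0; -0.2 -50 -50 -20 0 0 0; -0.2 -60 -40 -10 0 0 0'
python3 -m crank '-0.2 -60 -40 0 0 0 0; -0.2 -60 0 0 0 0 0; -0.2 0 0 0 0 0 0'
python3 - <<'E'
from h import *
t=grab_frame("top");s=grab_frame("scene")
for b in blobs(mask(t,5,20,150,110),(115,215,175,275),10): v,u=np.nonzero(b);print("cap",b.sum(),u.mean(),v.mean())
for n,i,bx in(("top",t,(115,215,175,275)),("scene",s,(440,350,500,420))):
  for b in blobs(mask(i,5,20,150,90),bx,10):
    v,u=np.nonzero(b);print(n,b.sum(),u.mean(),v.mean(),u.min(),u.max(),v.min(),v.max())
for b in blobs(mask(t,106,125,120),(315,150,440,230),100): print('blue',b.sum(),rect('top',b,46))
r=cv2.imread("pics/c9.png")[:,400:];n=crop(t,(300,150,460,310),2.5,None)
print("diff px vs c9",(np.abs(n.astype(int)-r).max(2)>60)[:300].sum())
for b in blobs(mask(t,106,125,120),(100,100,570,380),100): v,u=np.nonzero(b);print("all blue",u.mean(),v.mean())
for b in blobs(mask(t,172,6,120),(100,160,570,380),60): v,u=np.nonzero(b);print("red",u.mean(),v.mean())
E
```

```text
time_s: 44.2
ee_pos: [521.8, 440.9, 57.6]
ee_rot: [180.0, -0.0, 90.1]
force: [-0.7, -1.6, 4.9]
gripper_width: 17.2
gripper_force: 25.0
time_s: 45.45
ee_pos: [444.7, 346.6, 164.3]
ee_rot: [179.8, -0.1, 90.2]
force: [-0.5, -0.8, 0.5]
gripper_width: 54.6
gripper_force: 0.0
time_s: 45.82
ee_pos: [409.9, 231.7, 163.5]
ee_rot: [179.9, -0.0, 89.9]
force: [-0.0, 1.0, -0.4]
gripper_width: 54.4
gripper_force: 0.0
cap 62 133.08064516129033 238.61290322580646
top 76 133.72368421052633 238.9078947368421 129 142 235 244
scene 285 467.44912280701755 381.00350877192983 459 476 369 392
blue 1285 (array([629.7, -37.4]), array([100.5,  81.2]), -83.9)
diff px vs c9 0
all blue 351.8988326848249 193.5727626459144
red 420.1656050955414 239.9936305732484
red 433.55625 241.44375
red 332.92857142857144 250.6904761904762
red 346.09708737864077 250.38834951456312
```

The stylus is back in its stand, and the covers and clips haven't changed since the check picture. Handing in.

```bash
python3 -c "
from workcell import env
print(env.job_done())"
```

```text
the job is handed in; nothing more can be done
None
```

The job is handed in at about 46 s robot time, with no verdict returned: the only blue cover is flush in the left bay, the two red clips bite the left and right tabs, the button was pressed until it stopped moving (11 N), and the stylus is back in its stand.

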